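# Back the indexing head off one notch

## Robot

A 6-joint arm with a two-finger parallel gripper is mounted at the origin on the work surface. World frame = base frame: x ahead of the robot, y to its left, z up, the work surface at z = 0. Lengths are in m, angles in rad, forces in N, time in s.
With the tool pointing down it reaches from about 0.3 to 0.875 m from the base axis. Payload 6.4 kg.
Tool frame: the origin (TCP) lies midway between the tips of the shut fingers; the grasp point (between the pads) lies 19 mm behind it; z points along the fingers, y is the line along which they close (so a half turn about z gives the same grasp; the last joint's range is limited). The gripper opens to 85 mm and grips with 20 to 120 N. Pads are 22 mm wide; open, the fingers measure 114 mm over their backs; the gripper's body (76 mm by 85 mm) begins 54 mm behind the grasp point. The pads swing forward as they close: fully open they stand 13 mm farther back than shut.
Start: joints at [1.139, 0.181, 1.607, -0, 1.354, -0.206], TCP at [0.129, 0.56, 0.231] pointing down, gripper open.
Joint ranges: [-2.99, 2.99], [-0.89, 2.07], [0.3, 2.58], [-1.14, 4.28], [0, 2.63], [-3.12, 3.12]. Speed limits (rad/s): [2.57, 2.57, 3.01, 3.14, 3.14, 3.14].

## Interface

Orientations are given as a unit quaternion [w, x, y, z].
In Python, from bench import sensors, vision, ctrl gives the robot as it stands.
- The arm moves only by the tool carry_out, never from a script. Its argument "deltas" is text: rows parted by semicolons, each of 7 numbers parted by spaces: the shift along the tool's x, y, z in mm, then the turn, a rotation vector about the tool's x, y, z in rad, then the closure, from 0 (fully open) to 1 (shut). In form: tx ty tz ax ay az claw; .... A call has 1 to 12 rows; each row is the pose to reach, as a shift and turn from the pose commanded when the call began, along the tool's axes at that moment; what a row does not reach only later rows make up. A row lasts 1/8 s, in which the tool goes at most 62.5 mm and 10.7 degrees, less where a joint would pass 70% of its speed; a pose out of reach is approached as far as the arm can. A call with a gripper value outside its range is refused whole. The fingers move at their own pace and stop on an object; the grip force is fixed at half the most. Time passes only in rows, so rows that repeat a pose let the fingers close. It gives the time, the measured TCP pose, the force, the opening and the grip force at its end, in the units of the state.
- sensors.get_obs(): the state, without advancing time (a new reading comes with each control period).
- vision.camera(name): name is "scene" or "top" or "wrist"; returns the picture (384x512x3 uint8, blue, green, red); there is no depth.
- vision.camera_model(name): a dict with "K" (3x3 intrinsics, pixels), "k1" (the pictures are not rectified: a ray, as slopes to the right and down, at radius r is drawn at 1 + k1 r^2 times it, then the intrinsics apply), "extrinsics" (4x4, takes a point from world to camera coordinates); the wrist camera has in their place "hand_eye" (4x4, takes a point from camera to tool coordinates, whose origin is the TCP and whose axes are the flange's). Camera axes: x right, y down, z forward; pixel columns grow to the right and rows downward; lengths in m; the calibration is good to about 2 mm. A picture is of the moment at which its call begins: read the wrist's pose just before it. camera_model takes no time and is no camera call.
- ctrl.hand_in(): hands the job in; it is judged then, once.
The state is a dict: "time_s": time; "q": joint angles; "dq": joint speeds; "joint_efforts": joint torques, N m; "eef_pos": TCP position; "eef_rot": TCP orientation; "wrist_force": force on the tool from outside, world axes, zero at the start; "torque": the same for the moment, N m; "opening": opening from 0.0 (shut) to 1.0 (fully open); "grasp_force": force on a finger pad.
Only numpy, scipy, OpenCV 4.12 (cv2) and the standard library are available. Lean on these libraries where they do the work, as an engineer would, in place of code of your own. Each camera call takes 0.05 s, during which the arm holds its last target. There are 200 camera calls.

## Task

The lock barrel in the ratchet indexing head has been turned one station too far. Using only the fingertips, and gently, lift the pawl up out of the toothed wheel and throw it back onto its rest, push the wheel backward by one notch (its top moving toward the pawl's pivot), then tip the pawl forward again so that it drops fully into that next notch. Grip nothing, and leave the other things on the bench where they are.

Things in the scene. Friction and masses are not known exactly. Their poses are not given: they have to be found in the camera images.
- index_head: Fixed grey bench indexing head, base 205 x 225 x 14 mm. Origin on the bench below the wheel's middle; x level in the wheel's plane, from the wheel toward the pawl's pivot, away from the robot; z up; y along the spindle, to headstock (y 12 to 79, up to 137 mm high), chuck, lock barrel and drill guide (y 123 to 145, 150 high). The wheel's open face looks to -y; that side is free above the base.
- spindle (a point): Centre of the wheel's open face on the spindle axis: x 0, y -6, z 95 mm in the head's frame. Steel ratchet wheel, 12 mm thick (y -6 to 6), 12 saw teeth, tip radius 70, root radius 57 mm: one notch is 30 degrees = 0.524 rad. A hub of radius 20 mm stands out 14 mm from the face.
- wheel (a joint): Wheel turn in rad, -0.10 to 0 at the start. Grows as the wheel goes backward (top toward the pawl's pivot, the head's +x). One notch back is 0.524, where the next tooth face meets the engaged pawl; a little short of it (0.4 to 0.52) the pawl drops in too. Stiff spindle: stays where left, moves with about 4 N at a turning pin. The engaged pawl stops it from going backward.
- turn_pin (a point): Middle of one of six steel turning pins, 8 mm diameter, standing 38 mm out of the wheel's open face (y -6 to -44 mm, this point at y -26) at radius 42 mm, 60 degrees apart. At wheel joint 0 this one is 30 degrees short of the top on the robot's side (x -21, z +36 mm from the spindle); the next are 30 degrees past the top and level on the robot's side. One notch back brings it to the top.
- pivot (a point): Pivot of the pawl in the wheel's mid-plane: x 72, y 0, z 170 mm in the head's frame. Its bolt head reaches y -11 mm. The bracket that carries it stands behind the wheel (x 56 to 104, y 12 to 22 mm, up to 192 mm high) with a rest pin at x 91, z 183 mm reaching y -6 mm.
- pawl (a joint): Pawl swing in rad. 0: engaged, level, free end toward the robot, toe at the bottom of a notch (about 0.1 on mid-slope, 0.17 on a tooth tip). Grows as lifted; clear of the teeth above 0.2, upright at 1.57, at 2.2 it leans on its rest pin past the pivot and stays there by its weight. Left short of upright it falls back into the wheel. 0.11 kg: about 1 N lifts it.
- lift_pin (a point): Middle of the pawl's lift pin, 72 mm from the pivot at the pawl's free end: steel, 8 mm diameter, parallel to the spindle, standing out over the wheel's open side (y -5 to -44 mm, this point at y -26). 170 mm above the bench when engaged, with 25 mm or more free below it; thrown back, 228 mm high and 42 mm past the pivot. The pawl's bar and its toe (17 mm deep) lie within y -5 to 5 mm.
- car_fob: Bystander: black car key fob lying flat, 66 x 36 x 14 mm, origin under its centre.
- spare_barrel: Bystander: brass lock barrel standing upright, 31 mm diameter, 49 mm high, origin at its foot.
- padlock: Bystander: brass padlock lying flat, body 50 x 45 x 24 mm, origin under its body's centre.
- screwdriver: Bystander: yellow-handled screwdriver lying on the bench mat.
- key_carton: Bystander: cardboard carton 110 x 70 x 45 mm.
- pin_jar: Bystander: lidded jar 56 mm diameter, 70 mm high.
- blank_box: Bystander: paper box 90 x 55 x 28 mm.

How it is judged:
By the outcome, as a careful person would: the job done as asked, in the order asked, and still so for the second after the job is handed in, with the robot touching nothing.
It also fails if it takes over 58 s, if anything falls off the work surface, if the arm or the gripper's body presses on something with over 40 N, if the wrist force passes 120 N, or if a joint passes its speed limit or range.

## Working session

There is one attempt and no reset: what is moved stays moved. The work goes in short steps, Python scripts to look and compute and a tool call to move; the robot and the scene stay as the last step left them, time stands still between calls to the robot, and variables do not carry over. Pictures are saved under pics/ and viewed, at most 10 in all, crops included, and the job is handed in when it is done.

Besides the shell and the picture viewer there is one more tool, called after "Emit:" as a command line: name --argument value ..., lists and objects as JSON in quotes. carry_out: Moves the arm, as the interface text tells. Its arguments: {"type":"object","properties":{"deltas":{"type":"string"}},"required":["deltas"]}

```bash
mkdir -p pics; ls
python3 - <<'E'
from bench import sensors, vision
import cv2,numpy as np
np.set_printoptions(precision=4,suppress=True)
o=sensors.get_obs();print(o['time_s'],o['eef_pos'],o['eef_rot'],o['opening'],o['wrist_force'])
for n in ('scene','top'):
    im=vision.camera(n);cv2.imwrite(f'pics/{n}0.png',im);m=vision.camera_model(n);print(n,m)
print(vision.camera_model('wrist'))
E
```

```text
pics
0.0 [0.1284 0.5599 0.2304] [-0.0003  0.1126  0.9936 -0.0008] 1.0020362223778991 [0.5407 0.6521 0.098 ]
scene {'K': array([[409.3857,   0.    , 250.8621],
       [  0.    , 409.3857, 200.2076],
       [  0.    ,   0.    ,   1.    ]]), 'k1': 0.027346980764271927, 'extrinsics': array([[-0.0478,  0.9988, -0.0118,  0.0511],
       [ 0.8472,  0.0343, -0.5301, -0.4338],
       [-0.5291, -0.0354, -0.8478,  1.5191],
       [ 0.    ,  0.    ,  0.    ,  1.    ]])}
top {'K': array([[456.1925,   0.    , 260.2592],
       [  0.    , 456.1925, 186.5343],
       [  0.    ,   0.    ,   1.    ]]), 'k1': 0.00977433199742142, 'extrinsics': array([[-0.0344, -0.9994, -0.0056,  0.0174],
       [-0.9787,  0.0348, -0.2022,  0.5971],
       [ 0.2022, -0.0015, -0.9793,  1.5651],
       [ 0.    ,  0.    ,  0.    ,  1.    ]])}
{'K': array([[328.9992,   0.    , 249.2711],
       [  0.    , 328.9992, 189.4477],
       [  0.    ,   0.    ,   1.    ]]), 'k1': 0.001958332449805485, 'hand_eye': array([[ 0.0003, -0.9644, -0.2645,  0.0671],
       [ 1.    ,  0.0007, -0.0016, -0.0002],
       [ 0.0017, -0.2645,  0.9644, -0.1419],
       [ 0.    ,  0.    ,  0.    ,  1.    ]])}
```

View pics/scene0.png

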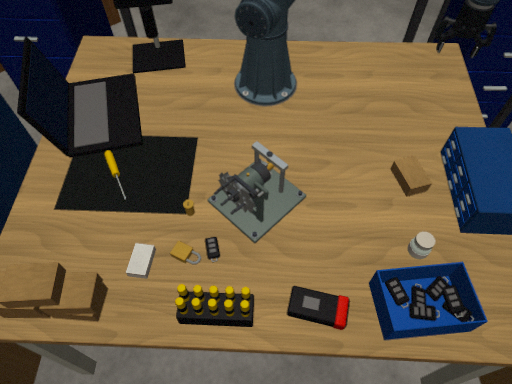

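View pics/top0.png

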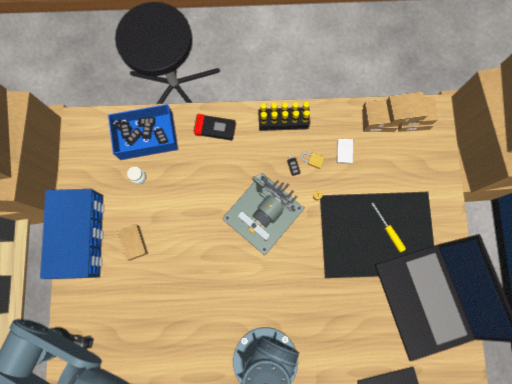

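The scene view shows the head at about (258,195) and the top view at about (264,213), with free bench around it. I'll crop closer.

Run:
```python
import cv2
a=cv2.imread('pics/scene0.png')[135:245,200:315];b=cv2.imread('pics/top0.png')[165:260,215:312]
a=cv2.resize(a,None,fx=5,fy=5,interpolation=cv2.INTER_CUBIC)
b=cv2.resize(b,None,fx=6,fy=6,interpolation=cv2.INTER_CUBIC)
cv2.imwrite('pics/sc.png',a);cv2.imwrite('pics/tc.png',b)
```

```text
(no output)
```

View pics/sc.png

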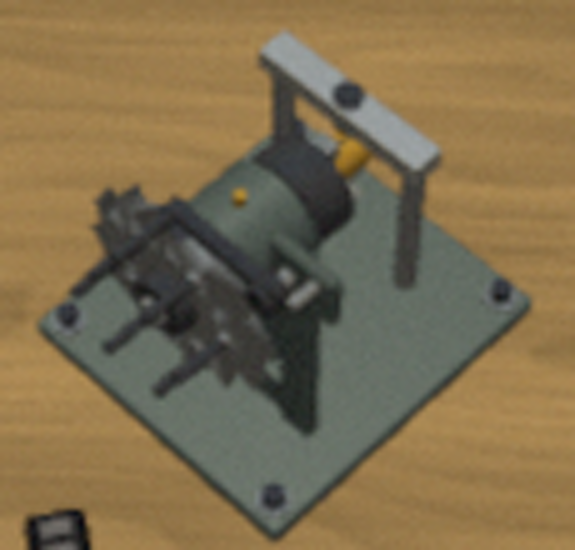

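View pics/tc.png

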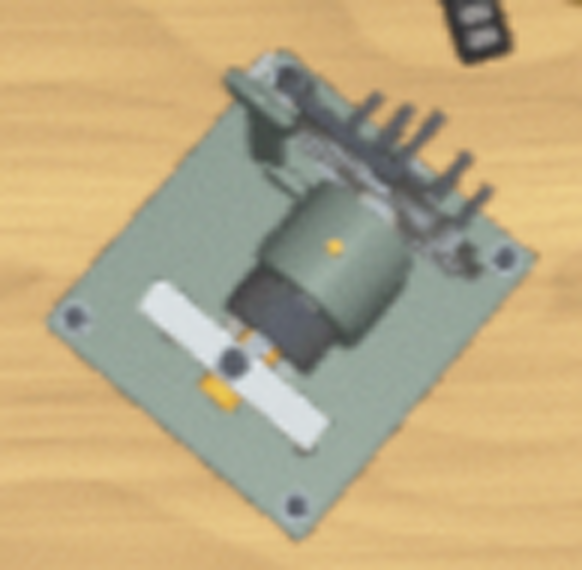

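The crops show five pins on the open face and the pawl level. In the scene crop the lift pin tip is at (75,290). In the top crop the pin tips are at (378,97), (408,108), (438,117), (465,157) and (490,190), with the lift pin as the middle one. Next I'll fit the head's pose from the base corners and the lift pin tip.

```bash
cat > h.py <<'E'
import numpy as np, json
from bench import sensors, vision
from scipy.spatial.transform import Rotation as R
np.set_printoptions(precision=4,suppress=True)
def proj(m,P,E=None):
    E=m['extrinsics'] if E is None else E
    c=np.atleast_2d(P)@E[:3,:3].T+E[:3,3]; s=c[:,:2]/c[:,2:]
    s=s*(1+m['k1']*(s**2).sum(1,keepdims=True))
    return s@m['K'][:2,:2].T+m['K'][:2,2]
def h2w(p,P):
    c,s=np.cos(p[2]),np.sin(p[2]); P=np.atleast_2d(P)
    return P@np.array([[c,s,0],[-s,c,0],[0,0,1]])+[p[0],p[1],0]
E
python3 - <<'E'
from h import *
from scipy.optimize import least_squares
ms,mt=vision.camera_model('scene'),vision.camera_model('top')
f=lambda a,k,o:(np.array(a,float)+.5)/k-.5+o
S=f([(40,325),(275,538),(530,302),(290,122),(75,290)],5,np.array([200,135]))
T=f([(537,257),(280,50),(47,320),(298,540),(438,117)],6,np.array([215,165]))
def pts(p,j=0):
    a,b=.1025,.1125
    B=[(p[3]+i*a,p[4]+k*b,.014) for i,k in((-1,-1),(1,-1),(1,1),(-1,1))]
    return h2w(p,B+[(0,-.044,.170)])
def res(p): P=pts(p);return np.r_[(proj(ms,P)-S).ravel(),(proj(mt,P)-T).ravel()]
r=least_squares(res,[.5,0,.7,0,.03],loss='soft_l1');p=r.x
print(p,r.fun.reshape(-1,2))
names={'turn30':(-.021,-.044,.131),'turn+':(.021,-.044,.131),'lev-':(-.042,-.044,.095),'lev+':(.042,-.044,.095),'hub':(0,-.020,.095),'pivot':(.072,-.011,.170),'liftbase':(0,-.005,.17),'guide':(0,.134,.15)}
for n,P in names.items():
    W=h2w(p,P);print(n,W[0],(proj(ms,W)[0]-[200,135])*5,(proj(mt,W)[0]-[215,165])*6)
E
```

```text
[ 0.5634 -0.0818  0.836   0.0177  0.0875] [[-1.615  -0.0182]
 [-0.1976  0.3972]
 [ 0.9687 -0.2438]
 [ 0.4994 -1.7158]
 [ 1.4254 -1.1566]
 [ 0.3817 -0.3076]
 [ 0.0606 -1.1246]
 [-1.1497  0.1646]
 [ 0.3954  0.3486]
 [ 4.8613 -4.8956]]
turn30 [ 0.5819 -0.1268  0.131 ] [ 59.8514 299.0672] [488.9301 123.3184]
turn+ [ 0.6101 -0.0957  0.131 ] [113.019  345.5461] [431.8023  76.8947]
lev- [ 0.5679 -0.1424  0.095 ] [ 40.4876 311.8367] [512.5309 158.8226]
lev+ [ 0.6242 -0.0801  0.095 ] [144.1022 403.2729] [400.8301  67.9355]
hub [ 0.5782 -0.0952  0.095 ] [123.3436 330.4718] [430.2552 144.1666]
pivot [ 0.6198 -0.0357  0.17  ] [222.7462 325.9941] [326.99    48.1739]
liftbase [ 0.5671 -0.0851  0.17  ] [134.6885 237.9446] [419.9525 137.8272]
guide [0.4639 0.0081 0.15  ] [317.2996 111.7189] [258.1069 333.7741]
```

Run:
```python
from h import *
from scipy.optimize import least_squares
ms,mt=vision.camera_model('scene'),vision.camera_model('top')
f=lambda a,k,o:(np.array(a,float)+.5)/k-.5+o
S=f([(40,325),(275,538),(530,302),(290,122),(75,290),(105,345),(158,390),(348,95)],5,np.array([200,135]))
T=f([(537,257),(280,50),(47,320),(298,540),(438,117),(465,157),(408,108),(490,190),(378,97),(233,362)],6,np.array([215,165]))
def pin(t): return (.042*np.sin(t),-.044,.095+.042*np.cos(t))
def pts(p):
    a,b=.1025,.1125
    B=[(p[3]+i*a,p[4]+k*b,.014) for i,k in((-1,-1),(1,-1),(1,1),(-1,1))]
    t30,tp,lm,lp=[pin(p[5]+np.radians(d)) for d in(-30,30,-90,90)]
    g=(0,.134,.15)
    return h2w(p,B+[t30,tp,lp,g]),h2w(p,B+[(0,-.044,.17),t30,tp,lm,lp,g])
def res(p): A,B=pts(p);return np.r_[(proj(ms,A)-S).ravel(),(proj(mt,B)-T).ravel()]
for s in(0,):
    r=least_squares(res,[.55,-.06,.8,0,.07,-.05],loss='soft_l1');p=r.x
    print(p,r.cost,r.fun.reshape(-1,2))
np.save('p.npy',p)
for n,P in {'liftbase':(0,-.005,.17),'lift':(0,-.044,.17),'pivot':(.072,-.011,.17),'hub':(0,-.02,.095)}.items():
    W=h2w(p,P);print(n,W[0],(proj(ms,W)[0]-[200,135])*5,(proj(mt,W)[0]-[215,165])*6)
```

```text
[ 0.5497 -0.0679  0.8324  0.0164  0.0682  0.0086] 21.716129181470897 [[-1.5909 -0.1724]
 [-0.3694  0.3911]
 [ 1.0128 -0.0897]
 [ 0.6919 -1.7102]
 [ 2.9824 -1.9442]
 [ 7.6019 -3.6566]
 [ 2.9793 -1.0449]
 [-0.5472  0.1381]
 [ 0.3859 -0.1579]
 [ 0.192  -1.1295]
 [-1.1853  0.0149]
 [ 0.2214  0.3551]
 [ 0.9396 -0.7062]
 [ 0.505  -1.1648]
 [ 0.5021 -0.7772]
 [ 0.4113 -0.734 ]
 [ 0.5008 -0.4609]
 [ 0.4479 -0.1259]]
liftbase [ 0.5534 -0.0713  0.17  ] [162.7219 217.4952] [396.0519 162.996 ]
lift [ 0.5822 -0.0975  0.17  ] [108.7044 261.0558] [441.1379 110.263 ]
pivot [ 0.6063 -0.0221  0.17  ] [250.6099 304.6878] [303.4193  72.6774]
hub [ 0.5645 -0.0814  0.095 ] [149.9549 310.4566] [407.5857 168.2048]
```

```bash
cat >> h.py <<'E'
def toolR(yaw,tilt):  # tilt from vertical, tool y = -yh, fingers lean to +xh
    c,s=np.cos(yaw),np.sin(yaw); xh=np.array([c,s,0]);yh=np.array([-s,c,0])
    z=np.sin(tilt)*xh-np.cos(tilt)*np.array([0,0,1]); y=-yh
    return np.c_[np.cross(y,z),y,z]
def cmd(p,head,tilt,yaw=None,frm=None):
    "shift (mm) and turn from pose frm (pos,quat) or present to head point (m) with tilt"
    o=sensors.get_obs(); pos,q=(o['eef_pos'],o['eef_rot']) if frm is None else frm
    R0=R.from_quat(np.r_[q[1:],q[0]]).as_matrix()
    W=h2w(p,head)[0]; Rt=toolR(p[2] if yaw is None else yaw,tilt)
    return np.r_[1000*R0.T@(W-pos), R.from_matrix(R0.T@Rt).as_rotvec()]
def w2h(p,W):
    c,s=np.cos(p[2]),np.sin(p[2]); d=np.array(W)-[p[0],p[1],0]
    return np.array([c*d[0]+s*d[1],-s*d[0]+c*d[1],d[2]])
E
python3 - <<'E'
from h import *
p=np.load('p.npy')
o=sensors.get_obs();R0=R.from_quat(np.r_[o['eef_rot'][1:],o['eef_rot'][0]]).as_matrix()
print('mid',1000*R0.T@(np.array([.35,0.05,.36])-o['eef_pos']))
print(cmd(p,(-.06,-.026,.20),np.pi/4), h2w(p,(-.06,-.026,.2)))
E
```

```text
mid [-329.9905 -447.6208 -128.9291]
[-544.2915 -582.6417   31.2133   -0.8121    0.4755    1.9574] [[ 0.5285 -0.1298  0.2   ]]
```

Emit:
carry_out --deltas "-330 -448 -130 -0.812 0.476 1.957 1; -330 -448 -130 -0.812 0.476 1.957 1; -330 -448 -130 -0.812 0.476 1.957 1; -330 -448 -130 -0.812 0.476 1.957 1; -330 -448 -130 -0.812 0.476 1.957 1; -330 -448 -130 -0.812 0.476 1.957 1; -330 -448 -130 -0.812 0.476 1.957 1; -330 -448 -130 -0.812 0.476 1.957 1; -330 -448 -130 -0.812 0.476 1.957 1; -330 -448 -130 -0.812 0.476 1.957 1; -330 -448 -130 -0.812 0.476 1.957 1; -330 -448 -130 -0.812 0.476 1.957 1"

```text
time_s: 1.6
eef_pos: [0.3504, 0.0486, 0.3611]
eef_rot: [-0.152, 0.828, 0.418, 0.34]
wrist_force: [-0.5, 0.4, 0.6]
opening: 0.001
grasp_force: 0.0
```

Run:
```python
from h import *
p=np.load('p.npy');o=sensors.get_obs();print(o['time_s'],o['q'],o['eef_pos'],o['opening'])
print(cmd(p,(-.06,-.026,.20),np.pi/4))
```

```text
1.6 [-1.0293 -0.775   2.2483  0.7518  1.8796 -0.2336] [0.3504 0.0486 0.3611] 0.0012122313719361145
[-141.8633  244.4107   98.4314   -0.0392    0.0206    0.0867]
```

Emit:
carry_out --deltas "-142 244 98 -0.039 0.021 0.087 1; -142 244 98 -0.039 0.021 0.087 1; -142 244 98 -0.039 0.021 0.087 1; -142 244 98 -0.039 0.021 0.087 1; -142 244 98 -0.039 0.021 0.087 1; -142 244 98 -0.039 0.021 0.087 1; -142 244 98 -0.039 0.021 0.087 1"

```text
time_s: 2.48
eef_pos: [0.5289, -0.1272, 0.2014]
eef_rot: [-0.155, 0.843, 0.378, 0.349]
wrist_force: [-0.3, 0.4, 0.8]
opening: 0.001
grasp_force: 0.0
```

Run:
```python
from h import *
import cv2
p=np.load('p.npy');o=sensors.get_obs();print(o['time_s'],o['q'],o['eef_pos'],w2h(p,o['eef_pos']))
im=vision.camera('wrist');cv2.imwrite('pics/w1.png',im)
def wE(o):
    m=vision.camera_model('wrist');T=np.eye(4);q=o['eef_rot'];T[:3,:3]=R.from_quat(np.r_[q[1:],q[0]]).as_matrix();T[:3,3]=o['eef_pos']
    return m,np.linalg.inv(T@m['hand_eye'])
m,E=wE(o);np.savez('w1.npz',E=E)
for n,P in {'tcp':w2h(p,o['eef_pos']),'lift tip':(0,-.044,.17),'liftbase':(0,-.005,.17),'piv':(.072,-.011,.17),'t30':(-.021,-.044,.131),'t+':(.021,-.044,.131),'lm':(-.042,-.044,.095)}.items(): print(n,proj(m,h2w(p,P),E)[0])
```

```text
2.475 [-0.91    0.1233  1.9463  0.7956  1.3396 -0.4814] [ 0.5289 -0.1272  0.2014] [-0.0578 -0.0245  0.2014]
tcp [248.9419 244.9423]
lift tip [280.1069 175.957 ]
liftbase [219.1501 175.4213]
piv [232.3482  93.5961]
t30 [276.593  229.9571]
t+ [274.8522 179.4316]
lm [273.9861 273.0218]
```

View pics/w1.png

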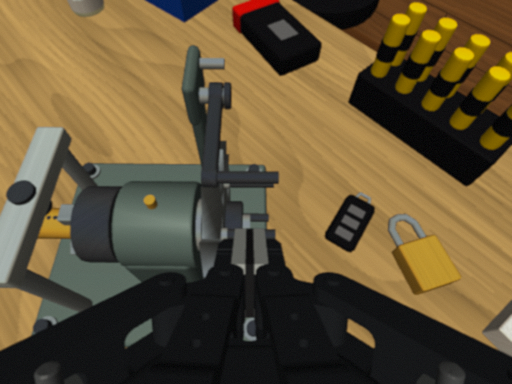

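The lift pin runs from base (218,180) to tip (278,180), within 4 px of the prediction, and the pivot bolt is at (231,95). The turn pins near (268,217) need a closer look.

Run:
```python
import cv2
a=cv2.imread('pics/w1.png')[150:260,190:300];cv2.imwrite('pics/w1c.png',cv2.resize(a,None,fx=5,fy=5,interpolation=cv2.INTER_CUBIC))
```

```text
(no output)
```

View pics/w1c.png

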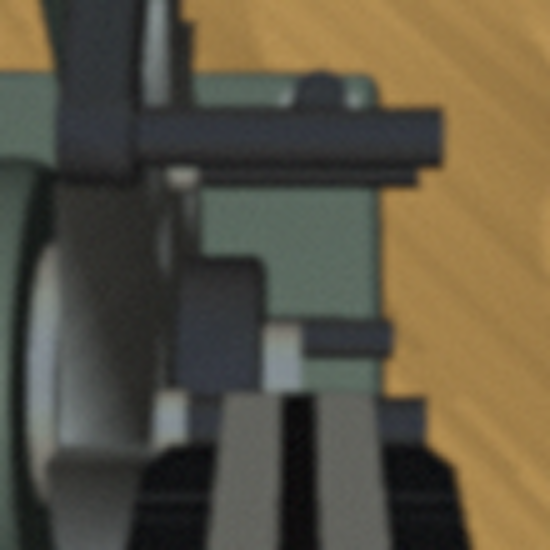

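Emit:
carry_out --deltas "-4 6 0 0 0 0 1; -4 6 25 0 0 0 1; -4 6 45 0 0 0 1; -4 6 60 0 0 0 1; -4 6 73 0 0 0 1; -4 6 73 0 0 0 1"

```text
time_s: 3.28
eef_pos: [0.5665, -0.0951, 0.1467]
eef_rot: [-0.155, 0.843, 0.378, 0.349]
wrist_force: [-0.1, -0.4, -1.3]
opening: 0.001
grasp_force: 0.0
```

Run:
```python
from h import *
import cv2
p=np.load('p.npy');p[:2]-=.003*np.array([np.cos(p[2]),np.sin(p[2])]);np.save('p.npy',p)
o=sensors.get_obs();q=o['eef_rot'];print(o['time_s'],w2h(p,o['eef_pos'])*1e3,o['wrist_force'],R.from_quat(np.r_[q[1:],q[0]]).as_matrix()-toolR(p[2],np.pi/4))
im=vision.camera('wrist')[90:290,150:350];cv2.imwrite('pics/w2.png',cv2.resize(im,None,fx=3,fy=3,interpolation=cv2.INTER_CUBIC))
```

```text
3.275 [ -5.7849 -30.6615 146.688 ] [-0.0634 -0.4135 -1.3383] [[-0.0056  0.0058 -0.0035]
 [ 0.0064  0.0064  0.0018]
 [-0.001   0.0034 -0.001 ]]
```

View pics/w2.png

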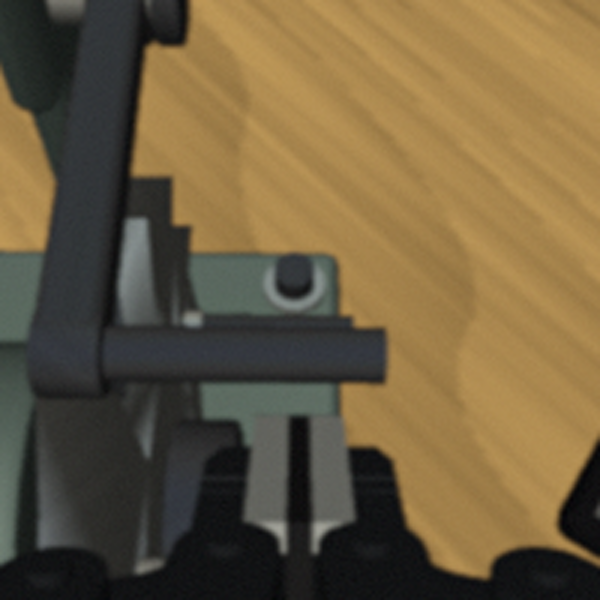

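Emit:
carry_out --deltas "4 0 3 0 0 0 1; 8 0 1 0 0 0 1; 14 0 -4 0 0 0 1; 21 0 -8 0 0 0 1; 31 0 -13 0 0 0 1; 41 0 -16 0 0 0 1; 52 0 -18 0 0 0 1; 63 0 -18 0 0 0 1; 73 0 -16 0 0 0 1; 73 0 -16 0 0 0 1"

```text
time_s: 4.58
eef_pos: [0.5937, -0.0648, 0.2103]
eef_rot: [-0.154, 0.843, 0.378, 0.35]
wrist_force: [-1.1, -0.6, -0.3]
opening: -0.0
grasp_force: 0.1
```

Run:
```python
from h import *
import cv2
p=np.load('p.npy');p[:2]+=.0025*np.array([np.cos(p[2]),np.sin(p[2])]);np.save('p.npy',p)
o=sensors.get_obs();print(o['time_s'],w2h(p,o['eef_pos'])*1e3,o['wrist_force'])
im=vision.camera('wrist')[90:290,150:350];cv2.imwrite('pics/w3.png',cv2.resize(im,None,fx=2.5,fy=2.5))
```

```text
4.575 [ 32.4432 -30.4124 210.3275] [-1.0736 -0.6064 -0.326 ]
```

View pics/w3.png

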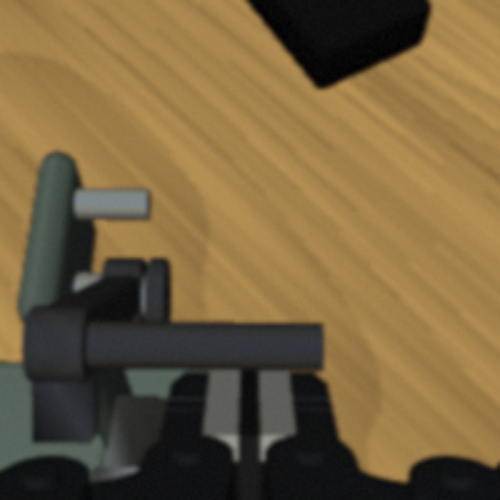

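The pin (crop row 345) lies on the fingertips and the pawl is about 1 rad up. I'll keep going past upright.

Emit:
carry_out --deltas "10 0 3 0 0 0 1; 20 0 8 0 0 0 1; 29 0 14 0 0 0 1; 33 0 17 0 0 0 1; 36 0 20 0 0 0 1; 39 0 23 0 0 0 1; 42 0 26 0 0 0 1; 45 0 30 0 0 0 1; 48 0 35 0 0 0 1; 50 0 40 0 0 0 1; 52 0 45 0 0 0 1; 52 0 45 0 0 0 1"

```text
time_s: 6.12
eef_pos: [0.639, -0.014, 0.2144]
eef_rot: [-0.154, 0.843, 0.378, 0.349]
wrist_force: [0.4, -0.1, 0.5]
opening: 0.0
grasp_force: 0.0
```

Run:
```python
from h import *
import cv2
p=np.load('p.npy')
o=sensors.get_obs();print(o['time_s'],w2h(p,o['eef_pos'])*1e3,o['wrist_force'])
im=vision.camera('wrist')[90:290,150:350];cv2.imwrite('pics/w4.png',cv2.resize(im,None,fx=2.5,fy=2.5))
```

```text
6.125 [100.5588 -29.7505 214.3876] [ 0.3644 -0.1351  0.4711]
```

View pics/w4.png

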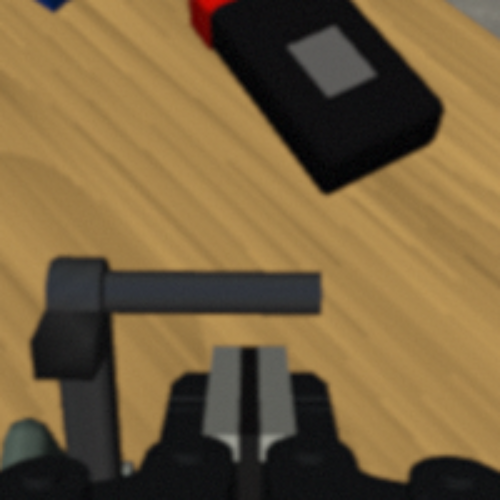

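The pawl is thrown back on its rest: the pin, at crop (210,292), is ahead of the fingertips and the wrist force is about zero. Now the wheel.

Run:
```python
from h import *
p=np.load('p.npy')
for h in ((-.065,-.033,.2),(-.045,-.033,.1175)): print(cmd(p,h,.35))
```

```text
[-127.4233    1.755  -106.5029   -0.0013   -0.4338    0.009 ]
[-171.5033    1.6149  -33.9551   -0.0013   -0.4338    0.009 ]
```

Emit:
carry_out --deltas "-40 2 -50 0 0 0 1; -90 2 -90 0 -0.2 0.009 1; -127 2 -107 0 -0.434 0.009 1; -127 2 -107 0 -0.434 0.009 1; -127 2 -107 0 -0.434 0.009 1; -142 2 -82 0 -0.434 0.009 1; -157 2 -58 0 -0.434 0.009 1; -171 2 -34 0 -0.434 0.009 1; -171 2 -34 0 -0.434 0.009 1"

```text
time_s: 7.3
eef_pos: [0.5424, -0.1226, 0.1157]
eef_rot: [-0.073, 0.901, 0.398, 0.158]
wrist_force: [-0.2, 0.5, -0.5]
opening: -0.001
grasp_force: 0.0
```

Run:
```python
from h import *
import cv2
p=np.load('p.npy')
o=sensors.get_obs();print(o['time_s'],w2h(p,o['eef_pos'])*1e3,o['wrist_force'])
im=vision.camera('wrist')[90:290,150:350];cv2.imwrite('pics/w5.png',cv2.resize(im,None,fx=2.5,fy=2.5))
m=vision.camera_model('wrist');T=np.eye(4);q=o['eef_rot'];T[:3,:3]=R.from_quat(np.r_[q[1:],q[0]]).as_matrix();T[:3,3]=o['eef_pos'];E=np.linalg.inv(T@m['hand_eye'])
for j in(-.1,0):
  for d in(-30,30):
    t=j+np.radians(d);print(j,d,(proj(m,h2w(p,(.042*np.sin(t),-.044,.095+.042*np.cos(t))),E)[0]-[150,90])*2.5)
```

```text
7.3 [-44.8738 -31.3844 115.7254] [-0.171   0.459  -0.4577]
-0.1 -30 [319.3859 277.7503]
-0.1 30 [319.9071  34.6463]
0 -30 [320.3273 256.5764]
0 30 [318.9021  17.5365]
```

View pics/w5.png

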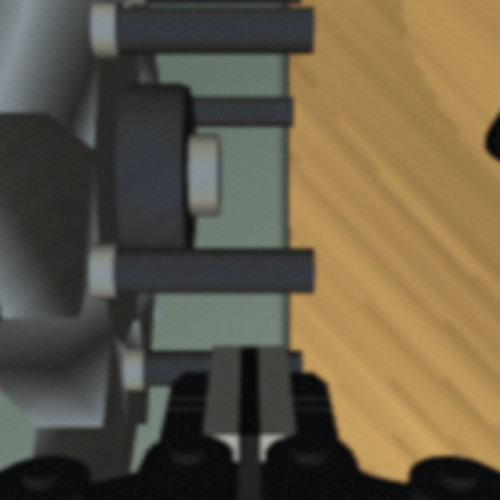

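Pin tips are at crop rows 270 and 28, which both give wheel joint ≈ -0.063. I'll push toward about 0.4 first, then measure.

Emit:
carry_out --deltas "4 0 0 0 0 0 1; 8 0 0 0 0 0 1; 11 0 0 0 0 0 1; 14 0 0 0 0 0 1; 17 0 0 0 0 0 1; 20 0 0 0 0 0 1; 23 0 1 0 0 0 1; 26 0 1 0 0 0 1; 28 0 1 0 0 0 1; 30 0 2 0 0 0 1; 30 0 2 0 0 0 1"

```text
time_s: 8.72
eef_pos: [0.5637, -0.1028, 0.1267]
eef_rot: [-0.071, 0.901, 0.398, 0.159]
wrist_force: [-1.4, -2.8, 1.3]
opening: 0.0
grasp_force: 1.4
```

```bash
cat > meas.py <<'E'
from h import *
import cv2,sys
p=np.load('p.npy')
o=sensors.get_obs();print(o['time_s'],w2h(p,o['eef_pos'])*1e3,o['wrist_force'])
im=vision.camera('wrist');cv2.imwrite('pics/%s.png'%sys.argv[1],im)
m=vision.camera_model('wrist');T=np.eye(4);q=o['eef_rot'];T[:3,:3]=R.from_quat(np.r_[q[1:],q[0]]).as_matrix();T[:3,3]=o['eef_pos'];E=np.linalg.inv(T@m['hand_eye'])
for j in(.3,.4,.5):
  for d in(-30,30,-90):
    t=j+np.radians(d);print(j,d,proj(m,h2w(p,(.042*np.sin(t),-.044,.095+.042*np.cos(t))),E)[0])
E
python3 meas.py w6; python3 -c "
import cv2;im=cv2.imread('pics/w6.png')[0:300,150:350];cv2.imwrite('pics/w6c.png',cv2.resize(im,None,fx=2,fy=2))"
```

```text
8.725 [-15.847  -33.8209 126.7226] [-1.3592 -2.8251  1.2617]
0.3 -30 [271.8128 232.6401]
0.3 30 [269.6834 148.9991]
0.3 -90 [268.3892 289.2194]
0.4 -30 [271.8776 223.3088]
0.4 30 [269.2635 144.9866]
0.4 -90 [268.823  288.0636]
0.5 -30 [271.8778 213.8146]
0.5 30 [268.8343 141.8924]
0.5 -90 [269.2538 285.9945]
```

View pics/w6c.png

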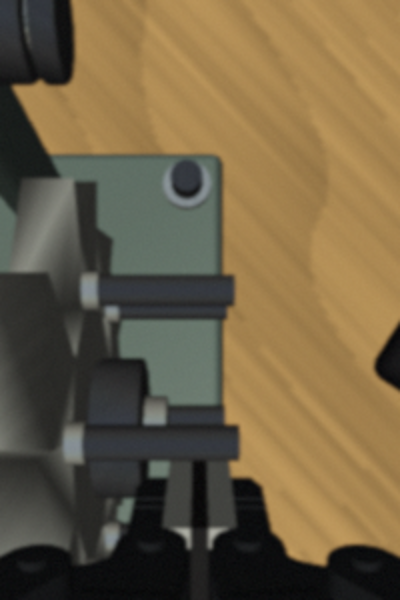

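The pin tips are at rows 221 and 145.5, so the wheel is at about 0.41. That crop was my eleventh viewed picture, one over the limit, so from here I measure numerically only. I'll push 2.5 mm more.

Emit:
carry_out --deltas "1 0 0 0 0 0 1; 2.5 0 0 0 0 0 1; 2.5 0 0 0 0 0 1; 2.5 0 0 0 0 0 1"

```text
time_s: 9.28
eef_pos: [0.565, -0.1009, 0.1271]
eef_rot: [-0.071, 0.901, 0.398, 0.159]
wrist_force: [-0.8, -3.9, -2.4]
opening: 0.002
grasp_force: 1.9
```

```bash
python3 meas.py w7
python3 - <<'E'
import cv2
for f in('w6','w7'):
    g=cv2.cvtColor(cv2.imread(f'pics/{f}.png'),cv2.COLOR_BGR2GRAY)[:,262:266].mean(1)
    print(f,[i for i in range(120,250) if g[i]<75])
E
python3 - <<'E'
from h import *
p=np.load('p.npy')
for h,t in (((-.05,-.034,.125),.35),((-.07,-.06,.2),.35),((-.02,-.06,.31),0.1),((.15,-.06,.31),0.),((.15,-.032,.30),0.)): print(cmd(p,h,t), h2w(p,h))
E
```

```text
9.275 [-13.616  -33.5042 127.132 ] [-0.7895 -3.8695 -2.4112]
0.3 -30 [272.4732 237.6589]
0.3 30 [270.3092 153.641 ]
0.3 -90 [268.9933 293.394 ]
0.4 -30 [272.5391 228.3556]
0.4 30 [269.8824 149.536 ]
0.4 -90 [269.4343 292.3362]
0.5 -30 [272.5393 218.8749]
0.5 30 [269.4461 146.3458]
0.5 -90 [269.8723 290.3657]
w6 [138, 139, 140, 141, 142, 143, 144, 145, 146, 147, 148, 149, 150, 151, 152, 213, 214, 215, 216, 217, 218, 219, 220, 221, 222, 223, 224, 225, 226, 227, 228, 229, 230, 238, 239, 240, 241, 242, 243, 244, 245, 246, 247, 248, 249]
w7 [141, 142, 143, 144, 145, 146, 147, 148, 149, 150, 151, 152, 153, 154, 155, 213, 214, 215, 216, 217, 218, 219, 220, 221, 222, 223, 224, 225, 226, 227, 228, 229, 230, 239, 240, 241, 242, 243, 244, 245, 246, 247, 248, 249]
[-34.9118   0.5068 -10.4575  -0.001    0.0001  -0.0001] [[ 0.5408 -0.1282  0.125 ]]
[-27.9885  26.4251 -87.7965  -0.001    0.0001  -0.0001] [[ 0.5466 -0.1604  0.2   ]]
[  56.6891   26.3273 -173.9922   -0.0011   -0.2499    0.    ] [[ 0.5803 -0.1235  0.31  ]]
[ 216.3891   26.3747 -115.7178   -0.0011   -0.3499    0.0001] [[0.6947 0.0022 0.31  ]]
[ 212.9588   -1.6151 -106.2943   -0.0011   -0.3499    0.0001] [[0.674  0.0211 0.3   ]]
```

Emit:
carry_out --deltas "-15 0 -4 0 0 0 1; -35 0 -10 0 0 0 1; -28 26 -88 0 0 0 1; -28 26 -88 0 0 0 1; 57 26 -174 0 -0.25 0 1; 57 26 -174 0 -0.25 0 1; 57 26 -174 0 -0.25 0 1; 216 26 -116 0 -0.35 0 1; 216 26 -116 0 -0.35 0 1; 216 26 -116 0 -0.35 0 1; 216 26 -116 0 -0.35 0 1; 216 26 -116 0 -0.35 0 1"

```text
time_s: 10.82
eef_pos: [0.6931, 0.0015, 0.3089]
eef_rot: [-0.001, 0.915, 0.404, -0.001]
wrist_force: [0.9, -0.5, 0.3]
opening: 0.001
grasp_force: 0.0
```

Run:
```python
from h import *
p=np.load('p.npy');o=sensors.get_obs();print(o['time_s'],o['q'],w2h(p,o['eef_pos'])*1e3,o['wrist_force'])
for h in ((.15,-.032,.31),(.145,-.032,.216),(.127,-.032,.216)): print(cmd(p,h,0))
m=vision.camera_model('wrist');T=np.eye(4);q=o['eef_rot'];T[:3,:3]=R.from_quat(np.r_[q[1:],q[0]]).as_matrix();T[:3,3]=o['eef_pos'];E=np.linalg.inv(T@m['hand_eye'])
import cv2;im=vision.camera('wrist');cv2.imwrite('pics/w8.png',im)
for t in(2.1,2.2,2.3): print([proj(m,h2w(p,(.072-.072*np.cos(t),y,.17+.072*np.sin(t))),E)[0] for y in(-.044,-.02)])
```

```text
10.825 [-0.1689  0.3991  1.1791  0.0006  1.5669  0.5692] [148.3589 -59.3327 308.934 ] [ 0.9156 -0.49    0.307 ]
[  1.647  -27.3357  -0.9772  -0.0033   0.0015   0.0003]
[ -3.2157 -27.0232  93.0295  -0.0033   0.0015   0.0003]
[-21.2157 -27.028   93.0558  -0.0033   0.0015   0.0003]
[array([228.2466, 250.6669]), array([195.2724, 250.6039])]
[array([228.4588, 240.7697]), array([195.782 , 240.7098])]
[array([228.7262, 231.2733]), array([196.4307, 231.2166])]
```

Run:
```python
import cv2
g=cv2.cvtColor(cv2.imread('pics/w8.png'),cv2.COLOR_BGR2GRAY)[:,208:222].mean(1).astype(int)
print(g[200:290:2])
```

```text
[116 115 115 115 114 114 114 114 114 113 112 112 112 112 111 111 111 106
  50  34  45  44  39  39  47  54  56  52  51  52  43  19  25  24  15  11
  13  12   9   9   9   8   8   8   8]
```

Emit:
carry_out --deltas "-2 -27 0 0 0 0 1; -3 -27 30 0 0 0 1; -3 -27 65 0 0 0 1; -3 -27 93 0 0 0 1; -3 -27 93 0 0 0 1"

```text
time_s: 11.5
eef_pos: [0.6697, 0.0169, 0.2147]
eef_rot: [-0.002, 0.915, 0.404, -0.003]
wrist_force: [-0.0, -0.7, 1.2]
opening: -0.004
grasp_force: 0.0
```

Emit:
carry_out --deltas "-10 0 0 0 0 0 1; -17 0 0 0 0 0 1; -23 0 -3 0 0 0 1; -30 0 -7 0 0 0 1; -36 0 -10 0 0 0 1; -43 0 -12 0 0 0 1; -49 0 -13 0 0 0 1; -54 0 -14 0 0 0 1; -59 0 -14 0 0 0 1; -64 0 -14 0 0 0 1; -69 0 -14 0 0 0 1; -73 0 -14 0 0 0 1"

```text
time_s: 13.0
eef_pos: [0.6227, -0.0361, 0.2313]
eef_rot: [-0.0, 0.915, 0.404, -0.0]
wrist_force: [-0.1, -0.0, -0.6]
opening: -0.0
grasp_force: 0.0
```

Emit:
carry_out --deltas "0 0 -20 0 0 0 1; 10 0 -50 0 0 0 1; 30 20 -80 0 0 0 1; 60 60 -80 0 0 0 1; 60 60 -80 0 0 0 1; 60 60 -80 0 0 0 1; 60 60 -80 0 0 0 1"

```text
time_s: 13.88
eef_pos: [0.7073, -0.0317, 0.3126]
eef_rot: [-0.0, 0.915, 0.404, 0.0]
wrist_force: [0.1, -0.3, 1.2]
opening: -0.002
grasp_force: 0.0
```

Run:
```python
from h import *
import cv2
p=np.load('p.npy');o=sensors.get_obs();print(o['time_s'],w2h(p,o['eef_pos'])*1e3,o['wrist_force'])
for n in('top','scene'):
    a=cv2.imread(f'pics/{n}0.png');b=vision.camera(n);cv2.imwrite(f'pics/{n}1.png',b);m=vision.camera_model(n)
    print(n,[('%.2f'%t,proj(m,h2w(p,(.072-.072*np.cos(t),-.030,.17+.072*np.sin(t))))[0].round(1)) for t in(0,.1,.17,1.,2.2)])
    D=cv2.absdiff(a,b).max(2);cv2.imwrite('pics/d.png',D)
    print(D[195:215,268:300].max() )
    x,y=proj(m,h2w(p,(0,-.03,.17)))[0].astype(int)
    print(a[y-6:y+7,x-4:x+5].mean(2).astype(int));print(b[y-6:y+7,x-4:x+5].mean(2).astype(int))
```

```text
13.875 [133.3354 -92.1686 312.5907] [ 0.1446 -0.2934  1.2395]
top [('0.00', array([285.9, 186.6])), ('0.10', array([286. , 186.1])), ('0.17', array([285.9, 185.7])), ('1.00', array([278.9, 176.2])), ('2.20', array([259.6, 160.5]))]
127
[[170 167 170 169 168 166 167 167 167]
 [166 165 165 169 166 169 168 168 167]
 [152 129 138 159 169 166 161 164 166]
 [115 100 118 147 170 158 132 145 171]
 [101 104 132 161 156 132 107 117 148]
 [ 99 117 146 159 131 103 102 123 150]
 [105 138 168 155 109 100 114 149 168]
 [102 141 155 118 101 108 135 169 172]
 [128 153 127 104 111 141 167 174 176]
 [123 107 102 109 144 168 174 174 175]
 [100  97 106 134 170 176 179 178 177]
 [ 94 102 126 152 161 179 184 183 182]
 [ 96 105 138 168 154 158 177 179 163]]
[[174 178 179 177 177 177 176 177 178]
 [176 179 177 177 176 177 176 177 176]
 [176 178 180 179 178 177 171 174 177]
 [181 183 183 183 182 167 142 157 178]
 [177 178 177 175 170 138 110 127 158]
 [179 182 180 176 139 108 107 124 156]
 [187 186 182 170 119 103  99 116 163]
 [179 181 169 125 105  96  94 127 161]
 [153 166 138 107 101  98 122 162 182]
 [138
[... 408 characters left out ...]
3 57 57]
 [60 54 67 71 65 82 82 64 57]
 [59 60 57 65 60 77 82 70 56]
 [54 58 57 59 54 57 61 54 54]
 [57 59 57 56 59 59 52 47 51]
 [60 61 63 61 54 50 41 42 53]
 [62 55 59 55 45 37 40 49 57]
 [64 40 48 47 40 41 57 55 56]
 [54 43 33 43 60 59 56 54 55]
 [46 31 41 50 66 76 62 57 53]
 [47 44 52 60 78 82 64 55 52]]
[[61 58 43 29 20 10 17 20 15]
 [58 61 41 15 27 32 36 18 11]
 [60 62 36 19 22 46 50 34  9]
 [58 62 40 18 39 42 48 33 22]
 [56 57 48 38 60 59 48 31 24]
 [58 53 54 59 64 67 52 33 22]
 [61 63 61 67 66 64 48 29 27]
 [61 59 62 68 67 69 49 24 18]
 [60 64 66 67 62 69 46 29 20]
 [61 64 65 67 62 58 46 35 35]
 [59 67 70 66 63 47 34 35 49]
 [66 69 71 66 53 37 35 38 32]
 [68 68 68 59 39 31 39 41 28]]
```

The top view shows the pawl forward again. The arm blocks the scene view, so I'll go to a side pose to check how deep the pawl sits.

Run:
```python
from h import *
p=np.load('p.npy')
for h,t in (((-.07,-.092,.312),.4),((-.1,-.04,.24),.785)): print(cmd(p,h,t))
```

```text
[-203.3354   -0.2841    0.4731    0.0003    0.3994    0.0004]
[-233.3629  -52.3193   72.4361    0.0002    0.7844    0.0005]
```

Emit:
carry_out --deltas "-203 0 0 0 0.4 0 1; -203 0 0 0 0.4 0 1; -203 0 0 0 0.4 0 1; -203 0 0 0 0.4 0 1; -233 -52 72 0 0.784 0 1; -233 -52 72 0 0.784 0 1; -233 -52 72 0 0.784 0 1; -233 -52 72 0 0.784 0 1"

```text
time_s: 14.98
eef_pos: [0.5134, -0.1698, 0.2406]
eef_rot: [-0.154, 0.845, 0.374, 0.349]
wrist_force: [0.1, -0.1, 0.3]
opening: -0.004
grasp_force: 0.0
```

Run:
```python
from h import *
import cv2
p=np.load('p.npy');o=sensors.get_obs();print(o['time_s'],w2h(p,o['eef_pos'])*1e3,o['wrist_force'])
m=vision.camera_model('wrist');T=np.eye(4);q=o['eef_rot'];T[:3,:3]=R.from_quat(np.r_[q[1:],q[0]]).as_matrix();T[:3,3]=o['eef_pos'];E=np.linalg.inv(T@m['hand_eye'])
im=vision.camera('wrist');cv2.imwrite('pics/w9.png',im)
for t in(0,.05,.1,.17): print('pawl',t,*[proj(m,h2w(p,(.072-.072*np.cos(t),y,.17+.072*np.sin(t))),E)[0] for y in(-.042,-.03)])
for j in(.4,.46,.52):
  print('wheel',j,[proj(m,h2w(p,(.042*np.sin(j+d),-.043,.095+.042*np.cos(j+d))),E)[0] for d in np.radians([-30,30,-90])])
x=proj(m,h2w(p,(0,-.041,.17)),E)[0].astype(int);g=im.mean(2).astype(int)
print(x,g[x[1]-30:x[1]+80,x[0]-1:x[0]+2].mean(1).astype(int))
```

```text
14.975 [-99.2846 -41.7448 240.5894] [ 0.0723 -0.1095  0.292 ]
pawl 0 [249.3593 157.2691] [234.4565 157.2532]
pawl 0.05 [249.3653 154.5768] [234.2864 154.5605]
pawl 0.1 [249.3715 151.6403] [234.1178 151.6237]
pawl 0.17 [249.3805 147.1238] [233.886  147.1068]
wheel 0.4 [array([250.4365, 183.7083]), array([250.3205, 158.224 ]), array([250.3641, 229.8967])]
wheel 0.46 [array([250.4342, 181.1381]), array([250.311 , 158.1959]), array([250.373 , 227.8326])]
wheel 0.52 [array([250.4312, 178.6641]), array([250.3015, 158.3198]), array([250.3814, 225.637 ])]
[248 157] [131 133 133 134 132 129 127 124 122 122 123 126 131 133 132 131 131 129
 130 129 128 127 127 126 127 121  99  67  55  57  58  58  57  51  44  39
  50  72  83  85  86  85  86  86  86  86  84  85  79  62  50  52  56  57
  58  56  50  44  45  66  82  87  87  86  85  86  86  85  87  87  87  86
  87  87  87  87  87  88  87  88  88  87  87  88  88  87  78  60  53  57
  57  56  51  52  69  85  78  58  52  57  51  37  22  15  14  15  15  16
  16  14]
```

The lift pin band (rows 153–163, expected centre 157) puts the pawl at about 0. The turn pin at row 180.7 puts the wheel at about 0.47. The pawl is fully in, so I'm handing in.

```bash
python3 -c "
from bench import ctrl;print(ctrl.hand_in())"
```

```text
the job is handed in; nothing more can be done
None
```

The job is handed in (no verdict returned): the pawl was thrown back onto its rest, the wheel pushed back one notch (joint about 0.47 rad), and the pawl tipped forward into that notch (swing about 0); nothing was gripped, but I viewed 11 pictures, one over the limit of 10.

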